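Index the grinding positioner and lock it

ROBOT

A 6-joint arm with a two-finger parallel gripper is mounted at the origin on the work surface. World frame = base frame: x ahead of the robot, y to its left, z up, the work surface at z = 0. Lengths are in m, angles in rad, forces in N, time in s.
With the tool pointing down it reaches from about 0.25 to 0.775 m from the base axis. Payload 4 kg.
Tool frame: the origin (TCP) lies between the finger pads; the fingertips stand 14 mm ahead of it and the grasp point (between the pads) lies 5 mm behind it (robot.tips_ahead is the distance from the TCP to the fingertips, in m); z points along the fingers, y is the direction in which the jaws open and shut (so a half turn about z gives the same grasp; the last joint's range is limited). The gripper opens to 94 mm and grips with 3 to 60 N. Pads are 16 mm wide; open, the fingers measure 119 mm over their backs; the gripper's body (75 mm by 177 mm) begins 78 mm behind the grasp point.
Start: joints at [1.001, 0.087, 1.371, -0, 1.684, -0.103], TCP at [0.248, 0.491, 0.22] pointing down, gripper open.
Joint ranges: [-3.1, 3.1], [-0.76, 2.03], [0.27, 2.55], [-1.08, 4.22], [0.17, 2.65], [-2.57, 2.57]. Speed limits (rad/s): [2.79, 2.79, 3.14, 3.14, 3.14, 3.14].

INTERFACE

Orientations are given as [roll, pitch, yaw] about the fixed x, y, z axes, in that order (R = Rz(yaw) Ry(pitch) Rx(roll)).
In Python, from bench import robot, optics, job gives the robot as it stands.
- The arm moves only by the tool apply_moves, never from a script. Its argument "moves" is a list of rows, each a list of 3 entries, a list of its own where there are three numbers: the shift along the tool's x, y, z in cm, then the turn, a rotation vector about the tool's x, y, z in rad, then the opening, from 0 (shut) to 1 (fully open). In form: [[[tx, ty, tz], [rx, ry, rz], grip], ...]. A call has exactly 10 rows; each row is the pose to reach, as a shift and turn from the pose commanded when the call began, along the tool's axes at that moment; what a row does not reach only later rows make up. A row lasts 1/12 s, in which the tool goes at most 41.7 mm and 7.16 degrees, less where a joint would pass 70% of its speed; a pose out of reach is approached as far as the arm can. A call with a gripper value outside its range is refused whole. The fingers move at their own pace and stop on an object; the grip force is fixed at half the most. Time passes only in rows, so rows that repeat a pose let the fingers close, or fill a call up. It gives the time, the measured TCP pose, the force and the opening at its end, in the units of the state.
- robot.get_obs(): the state, without advancing time (a new reading comes with each control period).
- optics.snapshot(name): name is "scene" or "top" or "wrist"; returns the picture (384x512x3 uint8, red, green, blue); there is no depth.
- optics.get_calibration(name): a dict with "fx", "fy", "cx", "cy" (pixels), "rvec" (rotation vector, rad) and "tvec" (3), from world to camera coordinates, as OpenCV has them. Camera axes: x right, y down, z forward; pixel columns grow to the right and rows downward; lengths in m; the calibration is good to about 2 mm. The wrist camera is an equidistant fisheye: a pixel r from the principal point sees the ray r / f radians off the axis. A picture is of the moment at which its call begins: read the wrist's pose just before it. get_calibration takes no time and is no camera call; for the wrist camera it gives the pose at the moment of the call.
- job.close_job(): hands the job in, once; it reports no verdict.
The state is a dict: "time": time; "joint_positions": joint angles; "qvel": joint speeds; "joint_torque": joint torques, N m; "tool_pos": TCP position; "ee_rot": TCP orientation; "wrist_force": force on the tool from outside, world axes, zero at the start; "wrist_torque": the same for the moment, N m; "width": finger opening in m.
Only numpy, scipy, OpenCV 4.12 (cv2) and the standard library are available. Lean on these libraries where they do the work, as an engineer would, in place of code of your own. Each camera call takes 0.05 s, during which the arm holds its last target.

TASK

Turn the grinding positioner by pushing on one of its spokes with a finger until the red pointer spoke points straight at the green stud, then push the blue lock lever over to its stop on the robot's side so that it is fully home, with the pointer still on the green stud. Only push, lift nothing: leave the loose flange seated on the faceplate and leave the jar, the tube offcut and the spanner where they are.

Things in the scene. Friction and masses are not known exactly. Their poses are not given: they have to be found in the camera images.
- positioner: Grinding positioner bolted to the bench: grey round foot, 310 mm across, top 30 mm above the bench, white scale ticks. Origin: centre of its underside, on the turntable's vertical axis; z up. On its -y side a grey boss (72 mm across, 48 mm high) carries the lock lever. It does not move; place and yaw (within 0.25 rad) differ from run to run.
- turntable (a joint): Angle (rad) of the hand-turned steel faceplate (130 mm across, top 74 mm above the bench) with three spokes: that of the red spoke from the positioner's +x axis, growing counter-clockwise seen from above. Stops at -2.3 and 2.3. Friction 0.25 N m (about 2.5 N at mid spoke): it stays where it is left. Any spoke may be pushed from either side.
- ball_left (a point): Centre of the 20 mm black ball that ends the dark spoke at 120 degrees counter-clockwise (from above) of the red one; 115 mm from the axis. All three spokes are level round bars 13 mm thick, centre line 63 mm above the bench, free from 65 to about 105 mm from the axis. Below them it is clear down to the foot (30 mm) and the stud tops (40 mm).
- ball_right (a point): The same ball on the other dark spoke, 120 degrees clockwise of the red one.
- pointer_tip (a point): Tip of the red pointer spoke, which ends in a 24 mm wide cone; 125 mm from the turntable's axis, 63 mm above the bench.
- pointer_aim (a point): Point on the pointer's centre line 17 mm beyond its tip (142 mm from the axis, 63 mm above the bench): it stands over a stud's centre when the pointer points straight at that stud.
- stud_green: Green stud, 18 mm across and 10 mm high, fixed upright on the foot 142 mm from the turntable's axis, at +1.15 or -1.15 rad from the positioner's +x axis. Origin: centre of its underside, 30 mm above the bench. The mark to point at.
- stud_yellow: Yellow stud of the same size, at the other of the two places. Not the mark.
- lock_lever (a joint): Angle (rad) of the blue-handled lock lever, level, on a vertical axis: 0 = unlocked, at its far stop; 1.22 = locked, at its stop on the robot's side. Starts at 0 to 0.25. Grows clockwise seen from above: at q it points at -0.960 - q rad from the positioner's +x axis. Friction 0.12 N m (2 N at the handle); stays where it is left. It does not really brake the turntable.
- lever_pivot (a point): Point on the lever's axis, 62 mm above the bench, 190 mm from the turntable's axis along the positioner's -y.
- lever_end (a point): Outer end of the lever's blue handle, 90 mm from the lever's pivot, on its centre line 62 mm above the bench. Handle: from 42 to 90 mm from the pivot, 18 mm wide and 18 mm high; free space under it down to the bench.
- flange: Loose copper-coloured ring flange, 110 mm across, 52 mm bore, 14 mm thick, 0.6 kg, lying on the faceplate over a 46 mm spigot (spigot top 92 mm above the bench). Origin: centre of its underside, 74 mm above the bench. It rides round with the faceplate; not to be lifted.
- jar: Closed jar with orange label and black cap, 52 mm across, 70 mm high, standing loose on the bench. Origin: centre of its underside. To be left alone.
- offcut: Aluminium tube offcut, 44 mm across, 75 mm high, standing loose on the bench. Origin: centre of its underside. To be left alone.
- spanner: Steel spanner, 180 mm long, lying loose on the bench along its own x. Origin: underside, near the middle. To be left alone.

How it is judged:
On the way, in this order (a step that is already met when the one before it is completed fails the run):
1. the red pointer points at the green stud while the lever is still unlocked (horizontal distance between pointer_aim and stud_green below 0.009 m and value of joint lock_lever below 0.5 rad), for 0.3 s.
2. the lock lever is pushed fully home with the pointer still on the green stud (value of joint lock_lever above 1.1 rad and horizontal distance between pointer_aim and stud_green below 0.009 m), for 0.2 s.
At the end, for the whole second after the job is handed in: The pointer's centre line passes within 9 mm of the green stud's centre (about 3.6 degrees) with the turntable at rest, the lock lever is within 0.12 rad (7 degrees) of its locked stop, and the flange still lies on the faceplate over its spigot (all of step 2 and z of flange in the frame of positioner below 0.078 m and horizontal distance between flange and positioner below 0.008 m and velocity of joint turntable between -0.02 and 0.02 rad/s); the robot touches nothing.
It fails at once if the flange is lifted off the faceplate (z of flange in the frame of positioner above 0.084 m).
It fails at once if the jar is moved by more than 15 mm, tipped over or lifted (distance of jar from where it was at the start of the episode above 0.015 m).
It fails at once if the tube offcut is moved by more than 15 mm, tipped over or lifted (distance of offcut from where it was at the start of the episode above 0.015 m).
It fails at once if the spanner is moved by more than 15 mm, tipped over or lifted (distance of spanner from where it was at the start of the episode above 0.015 m).
It also fails if it takes over 54 s, if anything falls off the work surface, if the arm or the gripper's body presses on something with over 40 N, if the wrist force passes 120 N, or if a joint passes its speed limit or range.

## Working session

There is one attempt and no reset: what is moved stays moved. The work goes in short steps, Python scripts to look and compute and a tool call to move; the robot and the scene stay as the last step left them, time stands still between calls to the robot, and variables do not carry over. Pictures are saved under pics/ and viewed, and the job is handed in when it is done.

Besides the shell and the picture viewer there is one more tool, called after "Request:" as name([rows], argument=value, ...), one row to a line, values as JSON. apply_moves: Moves the arm, as the interface text tells. Its arguments: {"type":"object","properties":{"moves":{"type":"array"}},"required":["moves"]}

```bash
ls; mkdir -p pics
python3 - <<'E'
from bench import robot, optics, job
import cv2
print(robot.get_obs())
for n in ("scene","top","wrist"):
    c=optics.get_calibration(n);print(n,c)
    cv2.imwrite(f"pics/{n}0.png",optics.snapshot(n)[:,:,::-1])
E
```

```text
pics
{'time': 0.0, 'joint_positions': array([ 1.00090941e+00,  8.79413579e-02,  1.37221713e+00,  3.06848165e-06,
        1.68359423e+00, -1.03082766e-01]), 'qvel': array([-5.81108283e-05, -5.37182443e-04,  3.63150754e-04,  3.76599186e-04,
        7.02309320e-04, -9.20689346e-04]), 'joint_torque': array([ 5.19869161e-05, -3.40182710e+01, -3.02425432e+01,  7.18115154e-02,
        3.31320707e-02, -1.70147860e-04]), 'tool_pos': array([0.24723891, 0.49072977, 0.21833043]), 'ee_rot': array([-3.13944436e+00, -2.25305522e-04,  2.67478860e+00]), 'wrist_force': array([0.29842315, 0.10288554, 0.22586745]), 'wrist_torque': array([-0.06385974, -0.01931342, -0.00840052]), 'width': 0.09401210120224832}
scene {'fx': 428.7156580712828, 'fy': 428.7156580712828, 'cx': 248.48674572579793, 'cy': 189.22406780843275, 'rvec': array([ 2.2756141 ,  1.17544079, -0.40227485]), 'tvec': array([-0.38940844, -0.26367119,  1.22564573])}
top {'fx': 353.5114239357571, 'fy': 353.5114239357571, 'cx': 254.9650242526477, 'cy': 190.79602971172937, 'rvec': array([ 2.20165524, -2.19726154,  0.06812597]), 'tvec': array([0.0576609 , 0.53342503, 0.88642839])}
wrist {'fx': 297.3186396354542, 'fy': 297.3186396354542, 'cx': 253.5053414872797, 'cy': 192.0856572774664, 'rvec': array([-2.46567928, -1.51883699, -0.2086981 ]), 'tvec': array([-0.54936071, -0.02841254,  0.39292622])}
```

View pics/scene0.png

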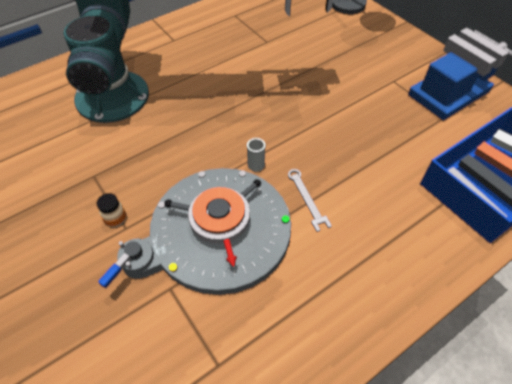

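View pics/top0.png

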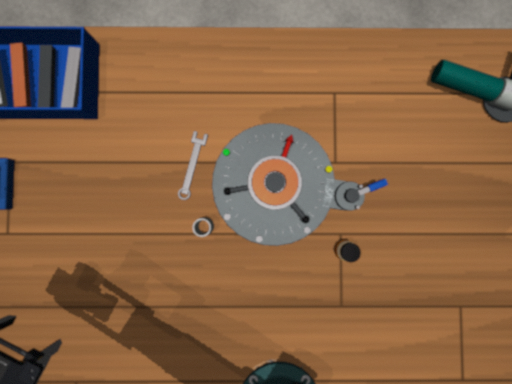

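View pics/wrist0.png

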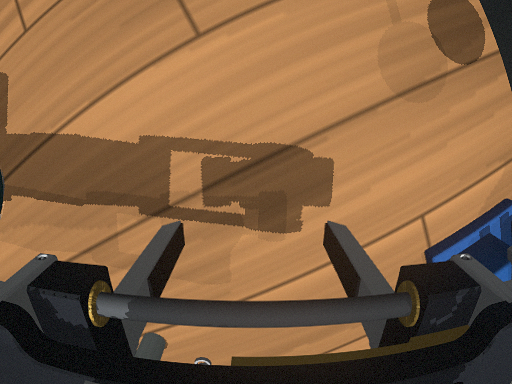

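The top view shows the positioner centred at about (273,184), the red tip at (291,137), the green stud at (226,152), the yellow stud at (329,169), the lever from (348,195) to (386,182), the jar at (348,251) and the offcut at (203,227). Next I'll refine these with colour segmentation.

```bash
cat > h.py <<'E'
import numpy as np, cv2
from scipy.optimize import least_squares
from bench import robot, optics, job
def cal(n):
    c=optics.get_calibration(n); K=np.array([[c['fx'],0,c['cx']],[0,c['fy'],c['cy']],[0,0,1]])
    return K,c['rvec'],c['tvec']
def proj(n,P):
    K,r,t=cal(n); return cv2.projectPoints(np.array(P,float).reshape(-1,1,3),r,t,K,None)[0].reshape(-1,2)
def back(n,uv,z):
    K,r,t=cal(n); R=cv2.Rodrigues(r)[0]; C=-R.T@t
    d=R.T@np.linalg.inv(K)@np.array([uv[0],uv[1],1.]); return C+d*(z-C[2])/d[2]
def blobs(img,roi=None):
    hsv=cv2.cvtColor(img,cv2.COLOR_RGB2HSV); o={}
    for k,lo,hi in (('green',(50,120,90),(75,255,255)),('yellow',(25,150,120),(35,255,255)),('red',(176,150,90),(180,255,255)),('red0',(0,200,90),(4,255,255)),('blue',(105,150,90),(125,255,255)),('orange',(5,130,150),(12,255,255))):
        m=cv2.inRange(hsv,lo,hi); n,l,s,c=cv2.connectedComponentsWithStats(m)
        o[k]=[(c[i].round(2).tolist(),s[i].tolist()) for i in range(1,n) if s[i][4]>8]
    return o
E
python3 - <<'E'
from h import *
for n in("top","scene"):
    im=cv2.imread(f"pics/{n}0.png")[:,:,::-1].copy()
    for k,v in blobs(im).items(): print(n,k,v[:8])
im=cv2.imread("pics/top0.png")[110:270,180:400]
cv2.imwrite("pics/z0.png",cv2.resize(im,None,fx=3.6,fy=3.6,interpolation=cv2.INTER_CUBIC))
im=cv2.imread("pics/scene0.png")[140:300,90:340]
cv2.imwrite("pics/z1.png",cv2.resize(im,None,fx=3.2,fy=3.2,interpolation=cv2.INTER_CUBIC))
E
```

```text
top green [([225.87, 151.87], [223, 149, 7, 7, 39])]
top yellow [([328.72, 168.66], [326, 166, 7, 6, 32])]
top red []
top red0 [([286.98, 145.68], [283, 137, 9, 19, 66])]
top blue [([51.74, 70.58], [0, 27, 84, 83, 1464]), ([6.15, 54.27], [0, 44, 11, 34, 118]), ([2.7, 182.45], [0, 159, 7, 50, 317]), ([377.24, 184.46], [369, 180, 18, 11, 105])]
top orange [([17.74, 74.59], [11, 44, 15, 62, 667]), ([275.48, 180.52], [253, 160, 45, 45, 1067])]
scene green [([285.07, 218.81], [282, 216, 7, 7, 42])]
scene yellow [([172.5, 267.0], [169, 264, 8, 7, 44])]
scene red []
scene red0 [([229.3, 251.94], [225, 240, 10, 24, 90])]
scene blue [([20.57, 31.43], [3, 26, 34, 12, 51]), ([453.78, 67.39], [431, 53, 46, 30, 736]), ([451.69, 96.8], [411, 81, 81, 33, 679]), ([480.17, 175.75], [433, 109, 79, 114, 1133]), ([498.1, 146.38], [486, 136, 26, 21, 84]), ([109.3, 275.05], [100, 265, 20, 21, 181])]
scene orange [([496.03, 155.24], [478, 143, 34, 27, 332]), ([218.26, 210.0], [193, 188, 51, 44, 1344])]
```

View pics/z0.png

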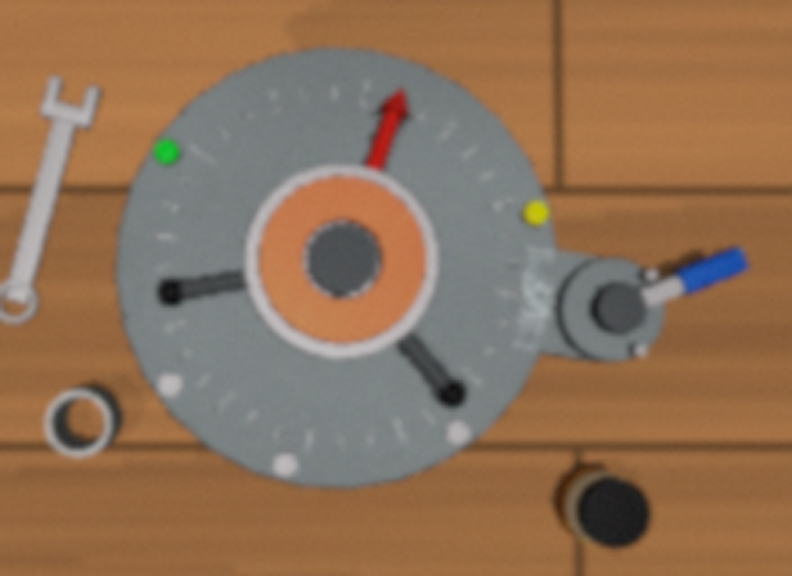

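View pics/z1.png

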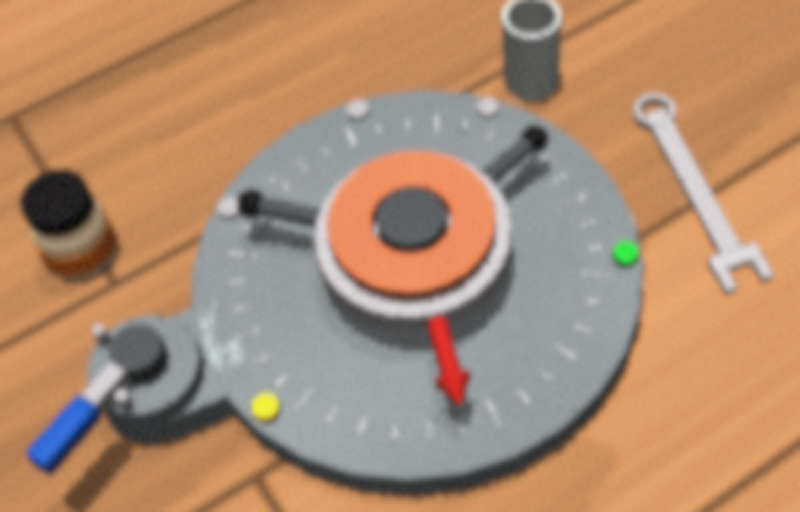

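```bash
cat >> h.py <<'E'
S=1.15 # green sign
def model(p):
    x,y,w,q,l=p
    def P(r,a,z): return [x+r*np.cos(w+a),y+r*np.sin(w+a),z]
    pv=P(.19,-np.pi/2,.062); la=w-.960-l
    return dict(green=P(.142,S,.039),yellow=P(.142,-S,.039),orange=P(0,0,.088),tip=P(.125,q,.063),bl=P(.115,q+2*np.pi/3,.065),br=P(.115,q-2*np.pi/3,.065),
      lever=[pv[0]+.066*np.cos(la),pv[1]+.066*np.sin(la),.068],pivot=pv,lend=[pv[0]+.09*np.cos(la),pv[1]+.09*np.sin(la),.062])
def fit(obs,p0=(.5,0,0,0,.1),fixed=None):
    def f(p):
        m=model(p);r=[]
        for n,o in obs.items():
            ks=list(o); r+=list((proj(n,[m[k] for k in ks])-np.array([o[k] for k in ks])).ravel())
        return np.array(r)
    s=least_squares(f,p0,loss='soft_l1'); return s.x,f(s.x).reshape(-1,2)
E
python3 - <<'E'
from h import *
obs=dict(top=dict(green=(225.87,151.87),yellow=(328.72,168.66),tip=(291,134.3),bl=(226.9,190.8),br=(305.2,219.1),lever=(377.24,184.46)),
scene=dict(green=(285.07,218.81),yellow=(172.5,267),tip=(233.1,266.3),bl=(257.2,182.5),br=(167.8,203.1),lever=(109.3,275.05)))
p,r=fit(obs);print(p.round(4));print(r.round(1).tolist())
for k,v in model(p).items():print(k,np.round(v,3))
g=proj('top',[model(p)['orange']]);print(g)
u=lambda a,b:(180+(a+.5)/3.6-.5,110+(b+.5)/3.6-.5)
print('jar',back('top',u(613,512),.07),'off',back('top',u(82,423),.075))
for a in((55,85),(95,95),(15,300),(70,110)):print('sp',back('top',u(*a),.004))
E
```

```text
[ 0.5507  0.0137 -0.1621 -0.1828  0.0394]
[[-0.3, -0.0], [-0.3, 0.2], [0.2, 0.0], [-0.1, 0.1], [-0.2, 0.1], [-0.1, 0.0], [0.0, -0.2], [-0.2, -0.1], [0.1, 0.4], [-0.6, 0.6], [0.2, 0.3], [-0.0, 0.0]]
green [0.629 0.132 0.039]
yellow [ 0.587 -0.124  0.039]
orange [0.551 0.014 0.088]
tip [ 0.668 -0.029  0.063]
bl [0.53  0.127 0.065]
br [ 0.463 -0.061  0.065]
lever [ 0.546 -0.234  0.068]
pivot [ 0.52  -0.174  0.062]
lend [ 0.556 -0.256  0.062]
[[274.52948482 181.77006835]]
jar [ 0.38585152 -0.16617297  0.07      ] off [0.44405119 0.18299634 0.075     ]
sp [0.68281439 0.21452861 0.004     ]
sp [0.67565422 0.18570401 0.004     ]
sp [0.5278112  0.24136936 0.004     ]
sp [0.66469518 0.20356403 0.004     ]
```

The fit residuals are below 0.7 px. The green stud is at +1.15, so the turntable must go from -0.183 to 1.15 (counter-clockwise). I'll push the red spoke from its clockwise side along an arc, with the fingers shut. A planner script will give me the tool-frame rows.

```bash
cat > plan.py <<'E'
import numpy as np
C=np.array([.5507,.0137]); W=-.1621
def plan(cmd,wps):
    """cmd=(x,y,z,yaw); wps list of 10 (x,y,z,yaw) -> rows; returns final commanded"""
    x,y,z,w=cmd; c,s=np.cos(w),np.sin(w)
    for X,Y,Z,Wp in wps:
        d=np.array([X-x,Y-y]); t=np.round([100*(c*d[0]+s*d[1]),100*(s*d[0]-c*d[1]),-100*(Z-z)],2); rz=round(-(Wp-w),3)
        print(f"[[{t[0]},{t[1]},{t[2]}],[0,0,{rz}],0],")
    e=(x+(c*t[0]+s*t[1])/100,y+(s*t[0]-c*t[1])/100,z-t[2]/100,w-rz); print("END",np.round(e,4)); return e
def lin(a,b,n): return [tuple(np.array(a)+(np.array(b)-np.array(a))*i/n) for i in range(1,n+1)]
def arc(th,off,r=.085,z=.064):
    u=np.array([np.cos(th),np.sin(th)]);t=np.array([-u[1],u[0]]); p=C+r*u+off*t
    return (p[0],p[1],z,th+np.pi)
E
python3 - <<'E'
from plan import *
a=(.248,.491,.22,2.675)
b=arc(W-.183,-.036,z=.2); print(b)
L=lin(a,b,18)+[b]*2
e=plan(a,L[:10]);print();e=plan(e,L[10:])
E
```

```text
(np.float64(0.6185100702081759), np.float64(-0.048932215180067316), 0.2, 2.796492653589793)
[[-3.19,-1.75,0.11],[0,0,-0.007],0],
[[-6.38,-3.51,0.22],[0,0,-0.013],0],
[[-9.56,-5.26,0.33],[0,0,-0.02],0],
[[-12.75,-7.01,0.44],[0,0,-0.027],0],
[[-15.94,-8.77,0.56],[0,0,-0.034],0],
[[-19.13,-10.52,0.67],[0,0,-0.04],0],
[[-22.31,-12.27,0.78],[0,0,-0.047],0],
[[-25.5,-14.02,0.89],[0,0,-0.054],0],
[[-28.69,-15.78,1.0],[0,0,-0.061],0],
[[-31.88,-17.53,1.11],[0,0,-0.067],0],
END [0.4539 0.191  0.2089 2.742 ]

[[-3.06,-1.96,0.11],[0,0,-0.007],0],
[[-6.12,-3.93,0.22],[0,0,-0.014],0],
[[-9.19,-5.89,0.33],[0,0,-0.021],0],
[[-12.25,-7.85,0.45],[0,0,-0.027],0],
[[-15.31,-9.81,0.56],[0,0,-0.034],0],
[[-18.38,-11.78,0.67],[0,0,-0.041],0],
[[-21.44,-13.74,0.78],[0,0,-0.048],0],
[[-24.5,-15.7,0.89],[0,0,-0.054],0],
[[-24.5,-15.7,0.89],[0,0,-0.054],0],
[[-24.5,-15.7,0.89],[0,0,-0.054],0],
END [ 0.6185 -0.0489  0.2     2.796 ]
```

Request:
apply_moves([
  [[-3.19, -1.75, 0.11], [0, 0, -0.007], 0],
  [[-6.38, -3.51, 0.22], [0, 0, -0.013], 0],
  [[-9.56, -5.26, 0.33], [0, 0, -0.02], 0],
  [[-12.75, -7.01, 0.44], [0, 0, -0.027], 0],
  [[-15.94, -8.77, 0.56], [0, 0, -0.034], 0],
  [[-19.13, -10.52, 0.67], [0, 0, -0.04], 0],
  [[-22.31, -12.27, 0.78], [0, 0, -0.047], 0],
  [[-25.5, -14.02, 0.89], [0, 0, -0.054], 0],
  [[-28.69, -15.78, 1.0], [0, 0, -0.061], 0],
  [[-31.88, -17.53, 1.11], [0, 0, -0.067], 0],
])

```text
time: 0.98
tool_pos: [0.4538, 0.1895, 0.2081]
ee_rot: [3.142, -0.0, 2.742]
wrist_force: [-0.3, -0.3, 0.2]
width: 0.0306
```

Request:
apply_moves([
  [[-3.06, -1.96, 0.11], [0, 0, -0.007], 0],
  [[-6.12, -3.93, 0.22], [0, 0, -0.014], 0],
  [[-9.19, -5.89, 0.33], [0, 0, -0.021], 0],
  [[-12.25, -7.85, 0.45], [0, 0, -0.027], 0],
  [[-15.31, -9.81, 0.56], [0, 0, -0.034], 0],
  [[-18.38, -11.78, 0.67], [0, 0, -0.041], 0],
  [[-21.44, -13.74, 0.78], [0, 0, -0.048], 0],
  [[-24.5, -15.7, 0.89], [0, 0, -0.054], 0],
  [[-24.5, -15.7, 0.89], [0, 0, -0.054], 0],
  [[-24.5, -15.7, 0.89], [0, 0, -0.054], 0],
])

```text
time: 1.82
tool_pos: [0.618, -0.0504, 0.1978]
ee_rot: [-3.141, -0.003, 2.793]
wrist_force: [-0.8, -0.4, 0.4]
width: 0.0004
```

Request:
apply_moves([
  [[0, 0, 1], [0, 0, 0], 0],
  [[0, 0, 2], [0, 0, 0], 0],
  [[0, 0, 3], [0, 0, 0], 0],
  [[0, 0, 4], [0, 0, 0], 0],
  [[0, 0, 5], [0, 0, 0], 0],
  [[0, 0, 6], [0, 0, 0], 0],
  [[0, 0, 7], [0, 0, 0], 0],
  [[0, 0, 8], [0, 0, 0], 0],
  [[0, 0, 8], [0, 0, 0], 0],
  [[0, 0, 8], [0, 0, 0], 0],
])

```text
time: 2.65
tool_pos: [0.6174, -0.0488, 0.1184]
ee_rot: [-3.141, -0.002, 2.796]
wrist_force: [0.5, -0.1, -0.4]
width: 0.0001
```

Run:
```python
from h import *
a=optics.snapshot("wrist")[:,:,::-1];b=optics.snapshot("scene")[130:320,60:340,::-1]
cv2.imwrite("pics/w1.png",a);cv2.imwrite("pics/s1.png",cv2.resize(b,None,fx=2.8,fy=2.8,interpolation=cv2.INTER_CUBIC))
```

```text
(no output)
```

View pics/w1.png

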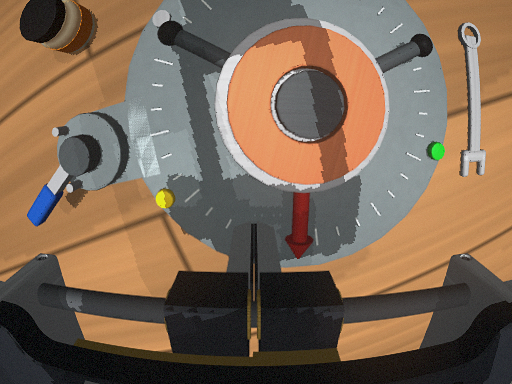

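View pics/s1.png

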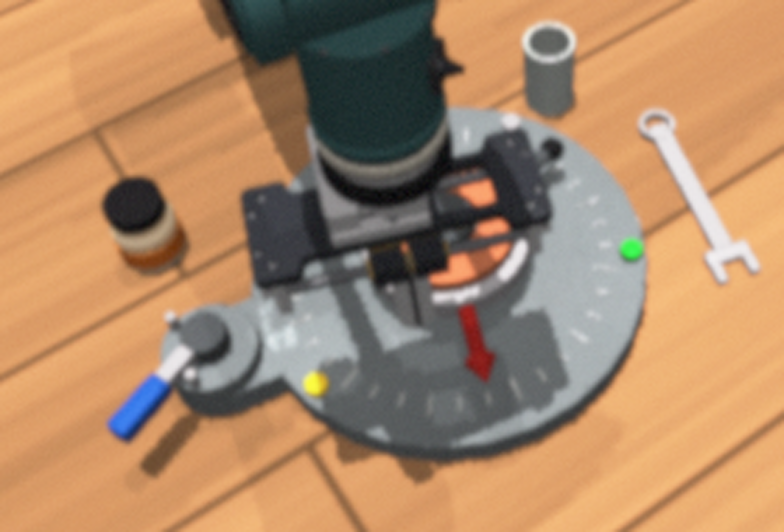

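The wrist view shows the shut fingers (about x=253) left of the red spoke (about x=300) and clear of the yellow stud at (164,199). I'll descend 5.5 cm beside the spoke.

Request:
apply_moves([
  [[0, 0, 1], [0, 0, 0], 0],
  [[0, 0, 2], [0, 0, 0], 0],
  [[0, 0, 2.8], [0, 0, 0], 0],
  [[0, 0, 3.5], [0, 0, 0], 0],
  [[0, 0, 4.2], [0, 0, 0], 0],
  [[0, 0, 4.8], [0, 0, 0], 0],
  [[0, 0, 5.2], [0, 0, 0], 0],
  [[0, 0, 5.5], [0, 0, 0], 0],
  [[0, 0, 5.5], [0, 0, 0], 0],
  [[0, 0, 5.5], [0, 0, 0], 0],
])

```text
time: 3.58
tool_pos: [0.618, -0.0488, 0.0646]
ee_rot: [3.141, 0.0, 2.796]
wrist_force: [-0.9, -0.4, 0.3]
width: 0.0008
```

Run:
```python
from plan import *
e=(.6185,-.0489,.065,2.796)
q0=W-.183
# first: close in to -.021, then arc to target minus .15
n=30; qe=W+1.15-.15
L=[arc(q0,-.036+.017*i/5,z=.065) for i in range(1,6)]+[arc(q0+(qe-q0)*i/24,-.019,z=.065) for i in range(1,25)]+[arc(qe,-.019,z=.065)]
for k in range(3): e=plan(e,L[10*k:10*k+10])
```

```text
[[-0.0,0.34,-0.0],[0,0,-0.0],0],
[[-0.0,0.68,-0.0],[0,0,-0.0],0],
[[-0.0,1.02,-0.0],[0,0,-0.0],0],
[[-0.0,1.36,-0.0],[0,0,-0.0],0],
[[-0.0,1.7,-0.0],[0,0,-0.0],0],
[[-0.08,2.12,-0.0],[0,0,-0.05],0],
[[-0.15,2.54,-0.0],[0,0,-0.099],0],
[[-0.19,2.97,-0.0],[0,0,-0.148],0],
[[-0.21,3.4,-0.0],[0,0,-0.198],0],
[[-0.21,3.83,-0.0],[0,0,-0.247],0],
END [ 0.6335 -0.0136  0.065   3.043 ]
[[-0.08,0.42,-0.0],[0,0,-0.049],0],
[[-0.14,0.85,-0.0],[0,0,-0.099],0],
[[-0.18,1.27,-0.0],[0,0,-0.148],0],
[[-0.2,1.7,-0.0],[0,0,-0.197],0],
[[-0.2,2.13,-0.0],[0,0,-0.246],0],
[[-0.18,2.56,-0.0],[0,0,-0.296],0],
[[-0.14,2.99,-0.0],[0,0,-0.345],0],
[[-0.07,3.41,-0.0],[0,0,-0.394],0],
[[0.01,3.83,-0.0],[0,0,-0.444],0],
[[0.12,4.25,-0.0],[0,0,-0.493],0],
END [0.6364 0.0288 0.065  3.536 ]
[[-0.09,0.42,-0.0],[0,0,-0.049],0],
[[-0.15,0.84,-0.0],[0,0,-0.098],0],
[[-0.19,1.27,-0.0],[0,0,-0.148],0],
[[-0.21,1.7,-0.0],[0,0,-0.197],0],
[[-0.21,2.13,-0.0],[0,0,-0.246],0],
[[-0.19,2.56,-0.0],[0,0,-0.296],0],
[[-0.14,2.98,-0.0],[0,0,-0.345],0],
[[-0.08,3.41,-0.0],[0,0,-0.394],0],
[[0.0,3.83,-0.0],[0,0,-0.443],0],
[[0.0,3.83,-0.0],[0,0,-0.443],0],
END [0.6217 0.0642 0.065  3.979 ]
```

Request:
apply_moves([
  [[0, 0.34, 0], [0, 0, 0], 0],
  [[0, 0.68, 0], [0, 0, 0], 0],
  [[0, 1.02, 0], [0, 0, 0], 0],
  [[0, 1.36, 0], [0, 0, 0], 0],
  [[0, 1.7, 0], [0, 0, 0], 0],
  [[-0.08, 2.12, 0], [0, 0, -0.05], 0],
  [[-0.15, 2.54, 0], [0, 0, -0.099], 0],
  [[-0.19, 2.97, 0], [0, 0, -0.148], 0],
  [[-0.21, 3.4, 0], [0, 0, -0.198], 0],
  [[-0.21, 3.83, 0], [0, 0, -0.247], 0],
])

```text
time: 4.42
tool_pos: [0.6328, -0.0144, 0.0647]
ee_rot: [-3.139, -0.0, 3.045]
wrist_force: [-1.6, -2.3, 0.6]
width: 0.0006
```

Run:
```python
from h import *
cv2.imwrite("pics/w2.png",optics.snapshot("wrist")[:,:,::-1]); print(robot.get_obs()['joint_positions'])
```

```text
[-1.09932767e-01  3.44003797e-01  1.37619969e+00 -1.26388738e-03
  1.42126433e+00 -1.58600070e+00]
```

View pics/w2.png

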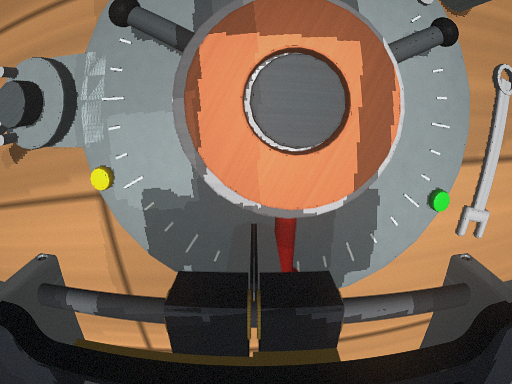

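Contact is made at the spoke, with a force of about 2.5 N. I'll continue the arc and cap the yaw at the end to keep joint 6 inside its range.

Request:
apply_moves([
  [[-0.08, 0.42, 0], [0, 0, -0.049], 0],
  [[-0.14, 0.85, 0], [0, 0, -0.099], 0],
  [[-0.18, 1.27, 0], [0, 0, -0.148], 0],
  [[-0.2, 1.7, 0], [0, 0, -0.197], 0],
  [[-0.2, 2.13, 0], [0, 0, -0.246], 0],
  [[-0.18, 2.56, 0], [0, 0, -0.296], 0],
  [[-0.14, 2.99, 0], [0, 0, -0.345], 0],
  [[-0.07, 3.41, 0], [0, 0, -0.394], 0],
  [[0.01, 3.83, 0], [0, 0, -0.444], 0],
  [[0.12, 4.25, 0], [0, 0, -0.493], 0],
])

```text
time: 5.3
tool_pos: [0.6367, 0.028, 0.0647]
ee_rot: [-3.139, 0.001, -2.746]
wrist_force: [2.8, -3.0, -0.9]
width: 0.0007
```

Request:
apply_moves([
  [[-0.09, 0.42, 0], [0, 0, -0.049], 0],
  [[-0.15, 0.84, 0], [0, 0, -0.098], 0],
  [[-0.19, 1.27, 0], [0, 0, -0.148], 0],
  [[-0.21, 1.7, 0], [0, 0, -0.197], 0],
  [[-0.21, 2.13, 0], [0, 0, -0.246], 0],
  [[-0.19, 2.56, 0], [0, 0, -0.296], 0],
  [[-0.14, 2.98, 0], [0, 0, -0.314], 0],
  [[-0.08, 3.41, 0], [0, 0, -0.314], 0],
  [[0, 3.83, 0], [0, 0, -0.314], 0],
  [[0, 3.83, 0], [0, 0, -0.314], 0],
])

```text
time: 6.13
tool_pos: [0.6206, 0.0648, 0.0646]
ee_rot: [3.141, -0.0, -2.434]
wrist_force: [1.1, -1.6, 0.8]
width: 0.0005
```

```bash
cat >> h.py <<'E'
def wproj(P,c):
    R=cv2.Rodrigues(c['rvec'])[0]; X=(np.array(P,float).reshape(-1,3)@R.T)+c['tvec']
    a=np.arctan2(np.hypot(X[:,0],X[:,1]),X[:,2]); h=np.hypot(X[:,0],X[:,1])
    return np.c_[c['cx']+c['fx']*a*X[:,0]/h,c['cy']+c['fy']*a*X[:,1]/h]
E
python3 - <<'E'
from h import *
c=optics.get_calibration("wrist");im=optics.snapshot("wrist");t=optics.snapshot("top")
p=[.5507,.0137,-.1621,1.0,.04];m=model(p)
for k in m: print(k,wproj([m[k]],c).round(1))
o=blobs(im); print({k:o[k] for k in('green','red0','red','yellow')})
cv2.imwrite("pics/w3.png",im[:,:,::-1]); print(robot.get_obs()['joint_positions'])
cv2.imwrite("pics/t3.png",cv2.resize(t[110:270,180:400,::-1],None,fx=3.6,fy=3.6,interpolation=cv2.INTER_CUBIC))
E
```

```text
green [[312.3 285.7]]
yellow [[83.  26.8]]
orange [[266.7  95.7]]
tip [[286.7 291.1]]
bl [[411.8  -1.1]]
br [[89.2 37.6]]
lever [[ 22.3 -77.4]]
pivot [[ 87.2 -82.5]]
lend [[  8.9 -70.9]]
{'green': [], 'red0': [([281.55, 227.64], [280, 224, 5, 7, 11]), ([285.96, 232.88], [282, 230, 9, 7, 25]), ([287.49, 256.88], [279, 239, 18, 33, 219]), ([279.9, 243.6], [277, 242, 5, 5, 10])], 'red': [], 'yellow': [([83.64, 24.53], [75, 17, 19, 19, 197])]}
[ 1.28036733e-02  3.25424038e-01  1.40079103e+00  1.08683771e-03
  1.41582524e+00 -2.26615333e+00]
```

View pics/w3.png

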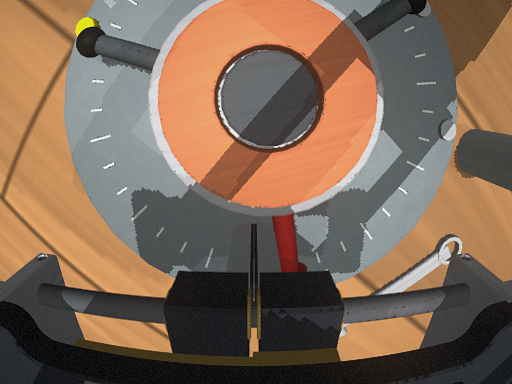

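View pics/t3.png

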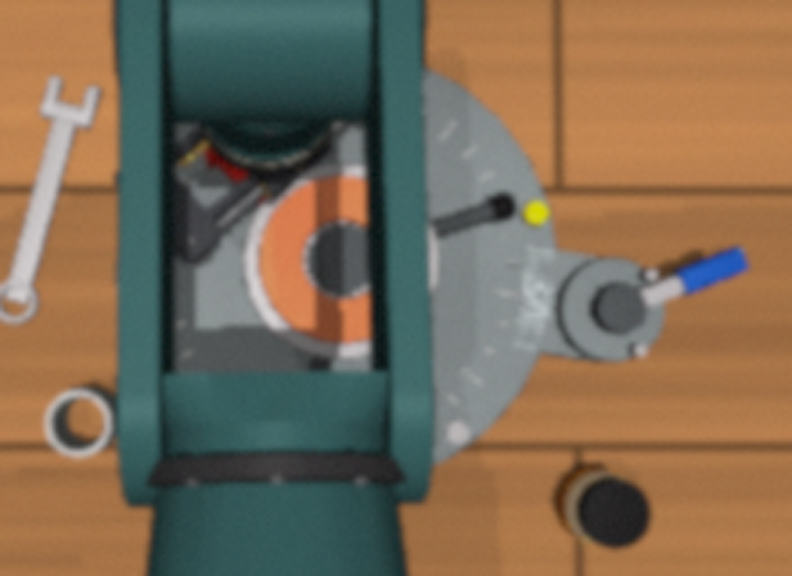

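The right dark ball is visible both in the top view, at about (319.4,166.6), and in the wrist view, at about (91,42). I'll use it to read the turntable angle.

```bash
cat >> h.py <<'E'
def qfrom(uv,off=-2*np.pi/3,n='top',z=.065):
    P=back(n,uv,z); d=P[:2]-[.5507,.0137]; return np.arctan2(d[1],d[0])+.1621-off, np.hypot(*d)
E
python3 - <<'E'
from h import *
print(qfrom((319.4,166.6)))
from plan import *
e=(.6217,.0642,.065,3.85)
q=W+1.15
th=[q-.15+.15*i/8 for i in range(1,9)]+[q]*2
L=[arc(t,-.019,z=.065)[:3]+(3.85,) for t in th]
plan(e,L)
E
```

```text
(np.float64(1.024618537828191), np.float64(0.11655923724092673))
[[-0.01,0.16,-0.0],[0,0,-0.0],0],
[[-0.02,0.32,-0.0],[0,0,-0.0],0],
[[-0.03,0.49,-0.0],[0,0,-0.0],0],
[[-0.03,0.65,-0.0],[0,0,-0.0],0],
[[-0.03,0.81,-0.0],[0,0,-0.0],0],
[[-0.03,0.98,-0.0],[0,0,-0.0],0],
[[-0.03,1.14,-0.0],[0,0,-0.0],0],
[[-0.02,1.3,-0.0],[0,0,-0.0],0],
[[-0.02,1.3,-0.0],[0,0,-0.0],0],
[[-0.02,1.3,-0.0],[0,0,-0.0],0],
END [0.6134 0.0742 0.065  3.85  ]
```

Request:
apply_moves([
  [[-0.01, 0.16, 0], [0, 0, 0], 0],
  [[-0.02, 0.32, 0], [0, 0, 0], 0],
  [[-0.03, 0.49, 0], [0, 0, 0], 0],
  [[-0.03, 0.65, 0], [0, 0, 0], 0],
  [[-0.03, 0.8, 0], [0, 0, 0], 0],
  [[-0.03, 0.9, 0], [0, 0, 0], 0],
  [[-0.03, 0.95, 0], [0, 0, 0], 0],
  [[-0.03, 0.95, 0], [0, 0, 0], 0],
  [[-0.03, 0.95, 0], [0, 0, 0], 0],
  [[-0.03, 0.95, 0], [0, 0, 0], 0],
])

```text
time: 7.07
tool_pos: [0.6151, 0.0719, 0.0645]
ee_rot: [3.141, 0.0, -2.433]
wrist_force: [0.3, -3.2, -0.2]
width: 0.0005
```

Run:
```python
from h import *
t=optics.snapshot("top")
cv2.imwrite("pics/t4.png",cv2.resize(t[140:200,280:350,::-1],None,fx=8,fy=8,interpolation=cv2.INTER_CUBIC))
```

```text
(no output)
```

View pics/t4.png

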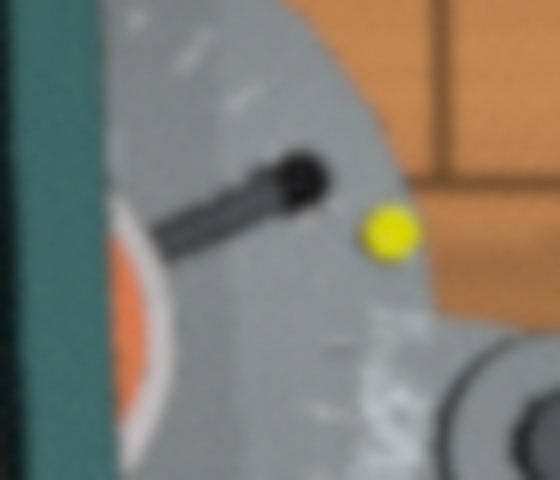

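Run:
```python
from h import *
for uv in((317.44,162.06),(318,162),(317,162.5)):print(qfrom(uv))
```

```text
(np.float64(1.1272450260360047), np.float64(0.11643977755883565))
(np.float64(1.1234735009740549), np.float64(0.11773068084440573))
(np.float64(1.1228038819307584), np.float64(0.11501312561152048))
```

It reads about 1.125, which is 3.5 mm short at the aim. I'll nudge 2 mm further, back off, lift, and check from a clear view.

Request:
apply_moves([
  [[0, 0.07, 0], [0, 0, 0], 0],
  [[0, 0.14, 0], [0, 0, 0], 0],
  [[0, 0.2, 0], [0, 0, 0], 0],
  [[0, 0.2, 0], [0, 0, 0], 0],
  [[0, 0.2, 0], [0, 0, 0], 0],
  [[0, -0.3, 0], [0, 0, 0], 0],
  [[0, -1.3, 0], [0, 0, 0], 0],
  [[0, -2.5, 0], [0, 0, 0], 0],
  [[0, -2.5, -2], [0, 0, 0], 0],
  [[0, -2.5, -5], [0, 0, 0], 0],
])

```text
time: 7.95
tool_pos: [0.6296, 0.0518, 0.1102]
ee_rot: [3.135, -0.006, -2.435]
wrist_force: [0.2, -0.1, -0.7]
width: 0.0006
```

Request:
apply_moves([
  [[0, 0, -3], [0, 0, 0.1], 0],
  [[0, 0, -6], [0, 0, 0.2], 0],
  [[2, -2.5, -6], [0, 0, 0.3], 0],
  [[4, -5, -6], [0, 0, 0.4], 0],
  [[6, -7.5, -6], [0, 0, 0.5], 0],
  [[7, -10, -6], [0, 0, 0.6], 0],
  [[8, -12.5, -6], [0, 0, 0.7], 0],
  [[9, -15, -6], [0, 0, 0.8], 0],
  [[9, -17.5, -6], [0, 0, 0.9], 0],
  [[9, -18, -6], [0, 0, 0.9], 0],
])

```text
time: 8.78
tool_pos: [0.6814, -0.1469, 0.1733]
ee_rot: [-3.141, 0.0, 2.944]
wrist_force: [-0.6, 0.2, 0.5]
width: 0.0003
```

Run:
```python
from h import *
t=optics.snapshot("top");s=optics.snapshot("scene")
cv2.imwrite("pics/t5.png",cv2.resize(t[110:270,180:400,::-1],None,fx=3.6,fy=3.6,interpolation=cv2.INTER_CUBIC))
cv2.imwrite("pics/s5.png",cv2.resize(s[140:300,90:340,::-1],None,fx=3.2,fy=3.2,interpolation=cv2.INTER_CUBIC))
print(blobs(t)['red0'],blobs(s)['red0'])
```

```text
[([241.63, 161.03], [234, 156, 17, 12, 60])] [([266.74, 212.63], [257, 211, 17, 4, 27])]
```

View pics/t5.png

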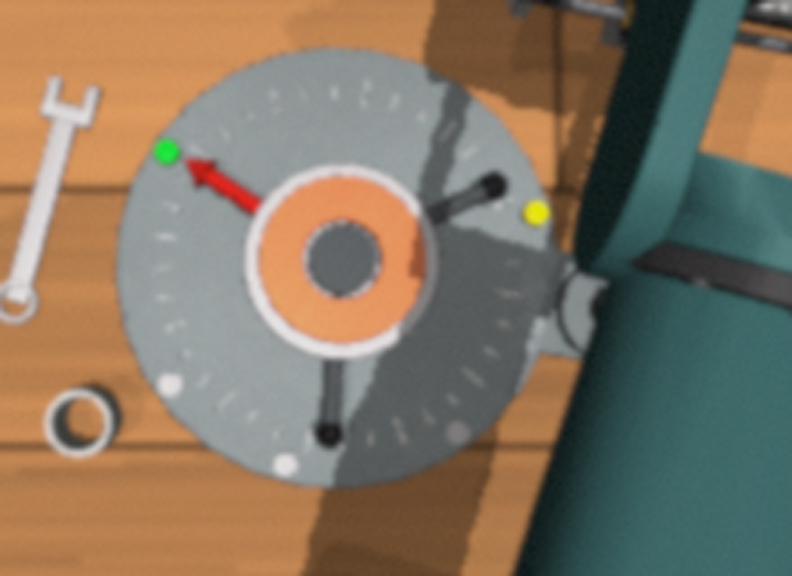

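View pics/s5.png

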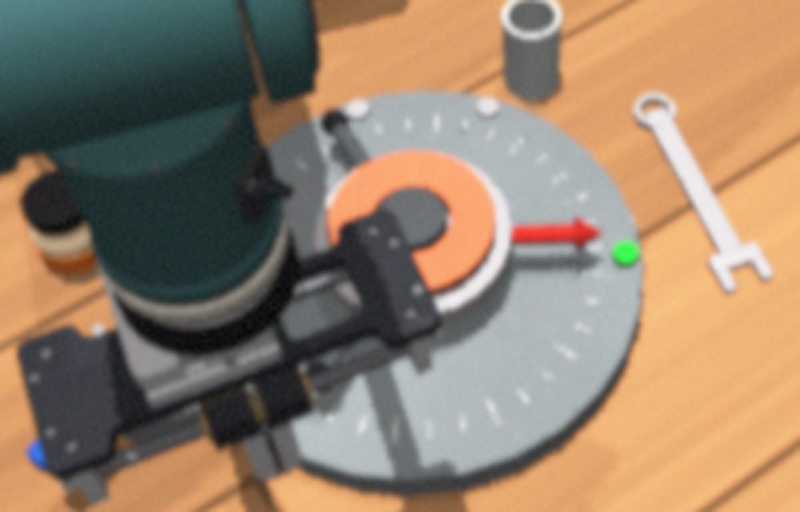

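Run:
```python
from h import *
T=lambda a,b:(180+(a+.5)/3.6-.5,110+(b+.5)/3.6-.5)
Sc=lambda a,b:(90+(a+.5)/3.2-.5,140+(b+.5)/3.2-.5)
o=dict(top=dict(green=(225.87,151.87),yellow=(328.72,168.66),tip=T(183,159),bl=T(328,434),br=T(494,186)),
scene=dict(green=(285.07,218.81),yellow=(172.5,267),tip=Sc(601,233),bl=Sc(337,121)))
p,r=fit(o,(.55,.0137,-.16,1.1,.04));print(p.round(4),r.round(1).tolist())
print([qfrom(o['top'][k],a)[0].round(4) for k,a in(('tip',0),('bl',2*np.pi/3),('br',-2*np.pi/3))])
# lever plan
from plan import *
pv=np.array(model([.5507,.0137,-.1621,1.14,.0394])['pivot']);print(pv)
e=(.55,.01);
for l in(.04,1.22):
    a=W-.96-l;print(l,a,pv[:2]+.09*np.array([np.cos(a),np.sin(a)]))
```

```text
[ 0.5508  0.0138 -0.1626  1.1452  0.04  ] [[-0.3, -0.1], [-0.4, 0.2], [0.3, -0.0], [0.1, 0.2], [-0.4, 0.2], [0.1, -0.2], [-0.1, -0.1], [0.4, 0.7], [-0.8, 0.4]]
[np.float64(1.1495), np.float64(1.1424), np.float64(1.1466)]
[ 0.5200357 -0.1738092  0.062    ]
0.04 -1.1621 [ 0.55580291 -0.25639678]
1.22 -2.3421 [ 0.45729935 -0.23833943]
```

The pointer is at 1.145 ± 0.004 rad, which is less than 1 mm off the stud. Next is the lever, pushed from its far side.

Run:
```python
from plan import *
def step(e,t,rz):
    x,y,z,w=e;c,s=np.cos(w),np.sin(w);return (x+(c*t[0]+s*t[1])/100,y+(s*t[0]-c*t[1])/100,z-t[2]/100,w-rz)
e=(.6217,.0642,.065,3.85)
e=step(e,(-.03,.95,0),0);e=step(e,(0,-2.5,-5),0);e=step(e,(9,-18,-6),.9);print(np.round(e,4))
pv=np.array([.520,-.1738])
def la(l,off,r=.07,z=.064):
    a=W-.96-l;u=np.array([np.cos(a),np.sin(a)]);t=np.array([-u[1],u[0]]);p=pv+r*u+off*t;return (p[0],p[1],z,a+np.pi)
b=la(.04,.038,z=.16);print(b)
e=plan(e,lin(e,b,9)+[b])
b2=b[:2]+(.064,)+b[3:]
e=plan(e,lin(e,b2,8)+[b2]*2)
L=[la(.04,.038-(.0165)*i/4) for i in range(1,5)]+[la(.04+(1.14-.04)*i/24,.0215) for i in range(1,25)]+[la(1.14,.0215)]*2
for k in range(3):e=plan(e,L[10*k:10*k+10])
plan(e,[la(1.14+.08*i/4,.0215) for i in range(1,5)]+[la(1.22,.0195)]*6)
```

```text
[ 0.6808 -0.1426  0.175   2.95  ]
(np.float64(0.582689244047919), np.float64(-0.2229330711507072), 0.16, 1.9794926535897932)
[[0.9,-1.08,0.17],[0,0,0.108],0],
[[1.8,-2.17,0.33],[0,0,0.216],0],
[[2.7,-3.25,0.5],[0,0,0.324],0],
[[3.6,-4.33,0.67],[0,0,0.431],0],
[[4.5,-5.42,0.83],[0,0,0.539],0],
[[5.4,-6.5,1.0],[0,0,0.647],0],
[[6.3,-7.58,1.17],[0,0,0.755],0],
[[7.2,-8.67,1.33],[0,0,0.863],0],
[[8.1,-9.75,1.5],[0,0,0.971],0],
[[8.1,-9.75,1.5],[0,0,0.971],0],
END [ 0.5827 -0.2229  0.16    1.979 ]
[[-0.0,-0.0,1.2],[0,0,-0.0],0],
[[-0.0,-0.0,2.4],[0,0,-0.0],0],
[[-0.0,-0.0,3.6],[0,0,-0.0],0],
[[-0.0,-0.0,4.8],[0,0,-0.0],0],
[[-0.0,-0.0,6.0],[0,0,-0.0],0],
[[-0.0,-0.0,7.2],[0,0,-0.0],0],
[[-0.0,-0.0,8.4],[0,0,-0.0],0],
[[-0.0,-0.0,9.6],[0,0,-0.0],0],
[[-0.0,-0.0,9.6],[0,0,-0.0],0],
[[-0.0,-0.0,9.6],[0,0,-0.0],0],
END [ 0.5827 -0.2229  0.064   1.979 ]
[[-0.0,-0.41,-0.0],[0,0,-0.0],0],
[[-0.0,-0.83,-0.0],[0,0,-0.0],0],
[[-0.0,-1.24,-0.0],[0,0,-0.0],0],
[[-0.0,-1.65,-0.0],[0,0,-0.0],0],
[[-0.09,-1.97,-0.0],[0,0,0.045],0],
[[-0.17,-2.3,-0.0],[0,0,0.091],0],
[[-0.23,-2.63,-0.0],[0,0,0.137],0],
[
[... 621 characters left out ...]
0.98,-0.0],[0,0,0.137],0],
[[-0.27,-1.31,-0.0],[0,0,0.183],0],
[[-0.3,-1.65,-0.0],[0,0,0.229],0],
[[-0.32,-1.98,-0.0],[0,0,0.275],0],
[[-0.32,-2.32,-0.0],[0,0,0.321],0],
[[-0.3,-2.66,-0.0],[0,0,0.367],0],
[[-0.3,-2.66,-0.0],[0,0,0.367],0],
[[-0.3,-2.66,-0.0],[0,0,0.367],0],
END [ 0.4919 -0.2414  0.064   0.879 ]
[[-0.04,-0.14,-0.0],[0,0,0.02],0],
[[-0.08,-0.28,-0.0],[0,0,0.04],0],
[[-0.12,-0.42,-0.0],[0,0,0.06],0],
[[-0.15,-0.56,-0.0],[0,0,0.08],0],
[[-0.13,-0.76,-0.0],[0,0,0.08],0],
[[-0.13,-0.76,-0.0],[0,0,0.08],0],
[[-0.13,-0.76,-0.0],[0,0,0.08],0],
[[-0.13,-0.76,-0.0],[0,0,0.08],0],
[[-0.13,-0.76,-0.0],[0,0,0.08],0],
[[-0.13,-0.76,-0.0],[0,0,0.08],0],
END [ 0.4852 -0.2376  0.064   0.799 ]
```

Request:
apply_moves([
  [[0.9, -1.08, 0.17], [0, 0, 0.108], 0],
  [[1.8, -2.17, 0.33], [0, 0, 0.216], 0],
  [[2.7, -3.25, 0.5], [0, 0, 0.324], 0],
  [[3.6, -4.33, 0.67], [0, 0, 0.431], 0],
  [[4.5, -5.42, 0.83], [0, 0, 0.539], 0],
  [[5.4, -6.5, 1.0], [0, 0, 0.647], 0],
  [[6.3, -7.58, 1.17], [0, 0, 0.755], 0],
  [[7.2, -8.67, 1.33], [0, 0, 0.863], 0],
  [[8.1, -9.75, 1.5], [0, 0, 0.971], 0],
  [[8.1, -9.75, 1.5], [0, 0, 0.971], 0],
])

```text
time: 9.72
tool_pos: [0.5803, -0.2225, 0.1596]
ee_rot: [-3.141, -0.001, 1.978]
wrist_force: [0.3, -1.0, -1.6]
width: 0.0003
```

Run:
```python
from h import *
im=optics.snapshot("wrist");cv2.imwrite("pics/w6.png",im[:,:,::-1]); o=robot.get_obs();print(o['tool_pos'],o['ee_rot'])
```

```text
[ 0.58140335 -0.22185586  0.15975551] [ 3.14107911e+00 -9.02037871e-04  1.98236899e+00]
```

View pics/w6.png

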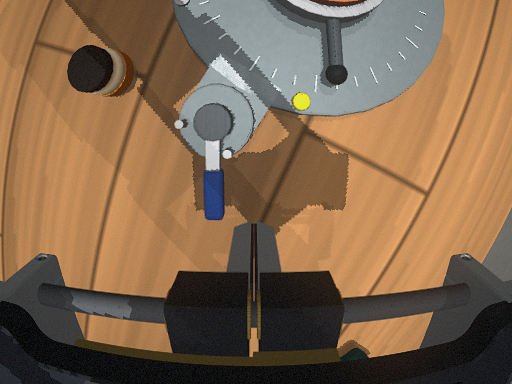

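The fingers stand to the right of the blue handle at (214,195), on its far side and clear of it. I'll descend and sweep.

Request:
apply_moves([
  [[0, 0, 1.2], [0, 0, 0], 0],
  [[0, 0, 2.4], [0, 0, 0], 0],
  [[0, 0, 3.6], [0, 0, 0], 0],
  [[0, 0, 4.8], [0, 0, 0], 0],
  [[0, 0, 6.0], [0, 0, 0], 0],
  [[0, 0, 7.2], [0, 0, 0], 0],
  [[0, 0, 8.4], [0, 0, 0], 0],
  [[0, 0, 9.6], [0, 0, 0], 0],
  [[0, 0, 9.6], [0, 0, 0], 0],
  [[0, 0, 9.6], [0, 0, 0], 0],
])

```text
time: 10.6
tool_pos: [0.5815, -0.2226, 0.0622]
ee_rot: [-3.14, -0.002, 1.979]
wrist_force: [0.1, 0.3, 0.1]
width: 0.0003
```

Request:
apply_moves([
  [[0, -0.41, 0], [0, 0, 0], 0],
  [[0, -0.83, 0], [0, 0, 0], 0],
  [[0, -1.24, 0], [0, 0, 0], 0],
  [[0, -1.65, 0], [0, 0, 0], 0],
  [[-0.09, -1.97, 0], [0, 0, 0.045], 0],
  [[-0.17, -2.3, 0], [0, 0, 0.091], 0],
  [[-0.23, -2.63, 0], [0, 0, 0.137], 0],
  [[-0.28, -2.96, 0], [0, 0, 0.183], 0],
  [[-0.31, -3.3, 0], [0, 0, 0.229], 0],
  [[-0.32, -3.63, 0], [0, 0, 0.275], 0],
])

```text
time: 11.43
tool_pos: [0.5506, -0.2403, 0.0644]
ee_rot: [3.139, 0.0, 1.701]
wrist_force: [2.1, 1.5, 0.9]
width: 0.0004
```

The contact force is about 2.5 N, as expected from the lever's friction. I'll continue the sweep.

Request:
apply_moves([
  [[-0.1, -0.32, 0], [0, 0, 0.045], 0],
  [[-0.17, -0.65, 0], [0, 0, 0.091], 0],
  [[-0.23, -0.98, 0], [0, 0, 0.137], 0],
  [[-0.28, -1.31, 0], [0, 0, 0.183], 0],
  [[-0.31, -1.65, 0], [0, 0, 0.229], 0],
  [[-0.33, -1.98, 0], [0, 0, 0.275], 0],
  [[-0.33, -2.32, 0], [0, 0, 0.32], 0],
  [[-0.31, -2.65, 0], [0, 0, 0.366], 0],
  [[-0.28, -2.99, 0], [0, 0, 0.412], 0],
  [[-0.24, -3.32, 0], [0, 0, 0.458], 0],
])

```text
time: 12.27
tool_pos: [0.5181, -0.2471, 0.0644]
ee_rot: [3.139, -0.001, 1.243]
wrist_force: [2.4, 1.4, -0.1]
width: 0.0004
```

Request:
apply_moves([
  [[-0.09, -0.33, 0], [0, 0, 0.046], 0],
  [[-0.16, -0.65, 0], [0, 0, 0.092], 0],
  [[-0.22, -0.98, 0], [0, 0, 0.137], 0],
  [[-0.27, -1.31, 0], [0, 0, 0.183], 0],
  [[-0.3, -1.65, 0], [0, 0, 0.229], 0],
  [[-0.32, -1.98, 0], [0, 0, 0.275], 0],
  [[-0.32, -2.32, 0], [0, 0, 0.321], 0],
  [[-0.3, -2.66, 0], [0, 0, 0.367], 0],
  [[-0.3, -2.66, 0], [0, 0, 0.367], 0],
  [[-0.3, -2.66, 0], [0, 0, 0.367], 0],
])

```text
time: 13.1
tool_pos: [0.4913, -0.2416, 0.0641]
ee_rot: [3.14, -0.0, 0.88]
wrist_force: [-0.1, -0.3, 0.2]
width: 0.0003
```

Request:
apply_moves([
  [[-0.04, -0.14, 0], [0, 0, 0.02], 0],
  [[-0.08, -0.28, 0], [0, 0, 0.04], 0],
  [[-0.12, -0.42, 0], [0, 0, 0.06], 0],
  [[-0.15, -0.56, 0], [0, 0, 0.08], 0],
  [[-0.13, -0.66, 0], [0, 0, 0.08], 0],
  [[-0.13, -0.76, 0], [0, 0, 0.08], 0],
  [[-0.13, -0.76, 0], [0, 0, 0.08], 0],
  [[-0.13, -0.76, 0], [0, 0, 0.08], 0],
  [[-0.13, -0.76, 0], [0, 0, 0.08], 0],
  [[-0.13, -0.76, 0], [0, 0, 0.08], 0],
])

```text
time: 13.93
tool_pos: [0.4855, -0.2386, 0.0638]
ee_rot: [3.138, 0.0, 0.799]
wrist_force: [3.0, -3.9, -0.8]
width: 0.0009
```

Run:
```python
from h import *
im=optics.snapshot("wrist");cv2.imwrite("pics/w7.png",im[:,:,::-1]); o=robot.get_obs();print(o['tool_pos'],o['ee_rot'],o['wrist_force'])
```

```text
[ 0.48549232 -0.23860472  0.06379399] [3.13812632e+00 1.36539692e-04 7.98742506e-01] [ 3.13392215 -4.88628635 -0.01201457]
```

View pics/w7.png

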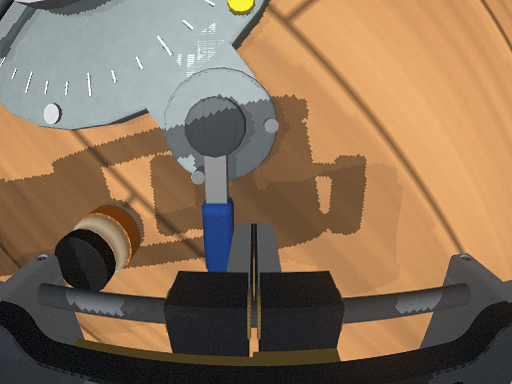

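The lever rests against its stop pin at (197,177), and the force has risen to about 6 N. One more 3 mm squeeze will confirm it, then I'll back off.

Request:
apply_moves([
  [[0, -0.1, 0], [0, 0, 0], 0],
  [[0, -0.2, 0], [0, 0, 0], 0],
  [[0, -0.3, 0], [0, 0, 0], 0],
  [[0, -0.3, 0], [0, 0, 0], 0],
  [[0, -0.3, 0], [0, 0, 0], 0],
  [[0, -0.3, 0], [0, 0, 0], 0],
  [[0, -0.3, 0], [0, 0, 0], 0],
  [[0, -0.3, 0], [0, 0, 0], 0],
  [[0, -0.3, 0], [0, 0, 0], 0],
  [[0, -0.3, 0], [0, 0, 0], 0],
])

```text
time: 14.82
tool_pos: [0.4854, -0.2386, 0.0639]
ee_rot: [3.131, -0.0, 0.798]
wrist_force: [8.2, -9.3, -5.2]
width: 0.0004
```

Request:
apply_moves([
  [[0, 0.4, 0], [0, 0, 0], 0],
  [[0, 1.2, 0], [0, 0, 0], 0],
  [[0, 2.4, 0], [0, 0, 0], 0],
  [[0, 3.4, 0], [0, 0, 0], 0],
  [[0, 3.4, -2], [0, 0, 0], 0],
  [[0, 3.4, -5], [0, 0, 0], 0],
  [[0, 3.4, -8], [0, 0, 0], 0],
  [[0, 3.4, -11], [0, 0, 0], 0],
  [[0, 3.4, -13], [0, 0, 0], 0],
  [[0, 3.4, -13], [0, 0, 0], 0],
])

```text
time: 15.65
tool_pos: [0.509, -0.2603, 0.1993]
ee_rot: [3.133, -0.002, 0.799]
wrist_force: [-0.3, -0.0, 0.9]
width: 0.0004
```

Run:
```python
from h import *
t=optics.snapshot("top");s=optics.snapshot("scene")
cv2.imwrite("pics/t8.png",cv2.resize(t[110:270,180:400,::-1],None,fx=3.6,fy=3.6,interpolation=cv2.INTER_CUBIC))
cv2.imwrite("pics/w8.png",optics.snapshot("wrist")[:,:,::-1])
```

```text
(no output)
```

View pics/t8.png

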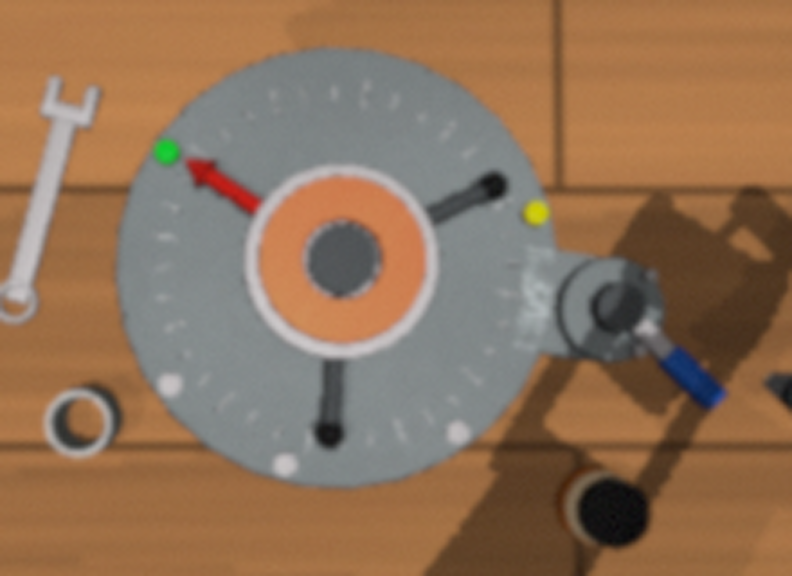

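View pics/w8.png

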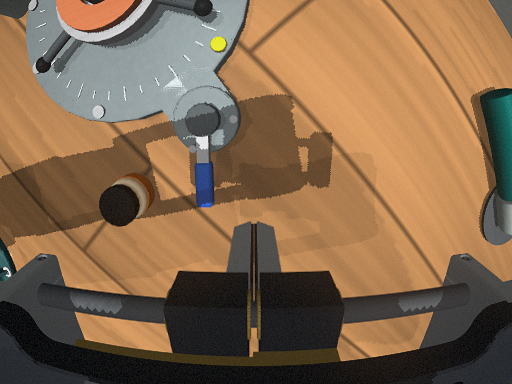

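The pointer at (183,159) is still on green at (166,151), and the lever is swung over. I'll measure the lever angle next. The jar, offcut and spanner look unmoved.

Run:
```python
from h import *
t=optics.snapshot("top")
hsv=cv2.cvtColor(t,cv2.COLOR_RGB2HSV)
m=cv2.inRange(hsv,(100,120,50),(125,255,255));n,l,s,c=cv2.connectedComponentsWithStats(m)
for i in range(1,n):
    if c[i][0]>340 and s[i][4]>30 and 180<c[i][1]<240:
        P=back('top',c[i],.068);d=P[:2]-[.5200,-.1738];print(c[i],s[i],'lever q',-.1621-.96-np.arctan2(d[1],d[0]),np.hypot(*d))
T=lambda a,b:(180+(a+.5)/3.6-.5,110+(b+.5)/3.6-.5)
print([qfrom(T(*x),a)[0].round(4) for x,a in(((183,159),0),((328,434),2*np.pi/3),((494,186),-2*np.pi/3))])
o=robot.get_obs();print(o['time'],np.abs(o['qvel']).max(),o['wrist_force'])
```

```text
[371.96031746 214.46031746] [364 207  17  16 126] lever q 1.2200769944601813 0.06539103273294934
[np.float64(1.1495), np.float64(1.1424), np.float64(1.1466)]
15.85 0.013500019573303606 [-0.36189016  0.23110293  0.1070764 ]
```

```bash
python3 -c "
from bench import job
print(job.close_job())"
```

```text
the job is handed in; nothing more can be done
None
```

The pointer is on the green stud and the lock lever is fully home. I handed the job in at about 16 s of the 54 s allowed; the close-out reports no verdict.

- **Pushing:** With the fingers shut, I pushed the red spoke counter-clockwise from its clockwise side. I backed off and checked the pointer, then pushed the lock lever from its far side onto its stop. The arm ended about 13 cm above the lever, with about 0 N at the wrist.
- **Pointer:** Three sightings in the last top view put it at 1.142 to 1.150 rad. The target is 1.15, so it is within about 1 mm of the stud's centre.
- **Lever:** It measured 1.220 rad, which is its locked stop. When I pushed a further 3 mm, the force rose to about 13 N and the finger did not move.
- **Other parts:** The flange sits centred on the faceplate. The jar, offcut and spanner looked unmoved in the top view; I compared them by eye and did not measure them again.

No check failed. The only disagreement was that the ball's radius read 1.5 mm too large on two single sightings, with no visible effect on the angle.

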